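Open the toolbox and put the filling knife away

ROBOT

A 7-joint arm with a two-finger parallel gripper is mounted at the origin on the work surface. World frame = base frame: x ahead of the robot, y to its left, z up, the work surface at z = 0. Lengths are in mm, angles in rad, forces in N, time in s.
With the tool pointing down it reaches from about 400 to 875 mm from the base axis. Payload 4.4 kg.
Tool frame: the origin (TCP) lies at the very end of the fingers, on their centre line; the grasp point (between the pads) lies 19 mm behind it; z points along the fingers, y is the line along which they close (so a half turn about z gives the same grasp; the last joint's range is limited). The gripper opens to 85 mm and grips with 20 to 120 N. Pads are 22 mm wide; open, the fingers measure 114 mm over their backs; the gripper's body (76 mm by 85 mm) begins 54 mm behind the grasp point. The pads swing forward as they close: fully open they stand 13 mm farther back than shut.
Start: joints at [-1.315, 0.628, 0.038, 1.517, -0.027, 0.996, -0.02], TCP at [205.555, 616.656, 231.313] pointing down, gripper open.
Joint ranges: [-3.06, 3.06], [-0.37, 2.12], [-1.25, 1.32], [0.18, 2.47], [-1.1, 4.24], [0.23, 1.98], [-2.94, 2.94]. Speed limits (rad/s): [2.57, 2.57, 3.14, 3.14, 3.14, 3.14, 3.14].

INTERFACE

Orientations are given as [roll, pitch, yaw] about the fixed x, y, z axes, in that order (R = Rz(yaw) Ry(pitch) Rx(roll)).
In Python, from cell import read_state, get_image, camera_info, finish_job gives the robot as it stands.
- The arm moves only by the tool play_rows, never from a script. Its argument "deltas" is one flat list of numbers, 7 for each row, row after row: the shift along the tool's x, y, z in mm, then the turn, a rotation vector about the tool's x, y, z in rad, then the opening, from 0 (shut) to 1 (fully open). In form: [dx, dy, dz, ax, ay, az, grip, dx, dy, dz, ax, ay, az, grip, ...]. A call has 1 to 10 rows; each row is the pose to reach, as a shift and turn from the pose commanded when the call began, along the tool's axes at that moment; what a row does not reach only later rows make up. A row lasts 1/8 s, in which the tool goes at most 62.5 mm and 10.7 degrees, less where a joint would pass 70% of its speed; a pose out of reach is approached as far as the arm can. A call with a gripper value outside its range is refused whole. The fingers move at their own pace and stop on an object; the grip force is fixed at half the most. Time passes only in rows, so rows that repeat a pose let the fingers close. It gives the time, the measured TCP pose, the force, the opening and the grip force at its end, in the units of the state.
- read_state(): the state, without advancing time (a new reading comes with each control period).
- get_image(name): name is "scene" or "top" or "wrist"; returns the picture (420x560x3 uint8, red, green, blue); there is no depth.
- camera_info(name): a dict with "fx", "fy", "cx", "cy" (pixels), "T" (4x4, takes a point from camera to world coordinates). Camera axes: x right, y down, z forward; pixel columns grow to the right and rows downward; lengths in mm; the calibration is good to about 2 mm. The wrist camera is an equidistant fisheye: a pixel r from the principal point sees the ray r / f radians off the axis. A picture is of the moment at which its call begins: read the wrist's pose just before it. camera_info takes no time and is no camera call; for the wrist camera it gives the pose at the moment of the call.
- finish_job(): hands the job in; it is judged then, once.
The state is a dict: "clock": time; "qpos": joint angles; "qd": joint speeds; "tau": joint torques, N m; "eef_pos": TCP position; "tool_rot": TCP orientation; "force": force on the tool from outside, world axes, zero at the start; "torque": the same for the moment, N m; "width": finger opening in mm; "gripper_force": force on a finger pad.
Only numpy, scipy, OpenCV 4.12 (cv2) and the standard library are available. Lean on these libraries where they do the work, as an engineer would, in place of code of your own. Each camera call takes 0.05 s, during which the arm holds its last target. There are 200 camera calls.

TASK

Open the blue toolbox: push its lid up by the lip, past its balance point and all the way back until it leans on the rack behind its hinge, easing it over without forcing or banging it, so that it stays open by itself. Then pick up the filling knife with the orange handle and lay it, not drop it, flat in the empty long bay of the yellow tray. Leave everything else on the bench where it is.

Things in the scene. Friction and masses are not known exactly. Their poses are not given: they have to be found in the camera images.
- toolbox: Blue steel toolbox, 180 (x) x 340 (y) x 120 (z) mm, fixed, walls 4 mm. Origin: centre of its underside; +x to its hinge side (the robot's left), +y to its end nearer the robot, z up. A yellow tray inside has its floor 70 mm above the bench; walls stand 50 mm, tray dividers 30 mm above that floor. Rear and end bays hold other things, the long front bay is empty.
- lid (a joint): Lid angle, rad: 0 shut, 1.57 upright, grows as it opens. Fully open it lies on the soft black rubber strip along the rack behind its hinge (206 mm up). Its distance differs: the lid meets it between 1.66 and 1.97; the angle is not given but felt: the push at the lip rises by 2 to 3 N per mm. Press it there with 5 to 10 N and it stays leaning; stopped short, it mostly stays short of the strip.
- lid_hinge (a point): On the lid's hinge axis (along the box's y), mid-width, 90 mm to +x of the toolbox origin, 120 mm up; its axes turn with the lid, as the box's when shut. Stiff hinge (0.4 N m friction), lid 0.7 kg (+-15 %), balance near 1.42 rad: let go well below 0.9 rad it falls shut. Pushing at the lip takes 6 N from shut, 1 to 3 N upright. Over 25 N on box or lid forces it; over 2 rad/s bangs it.
- lid_lip (a point): Underside of the rolled outer edge of the lid's steel pull lip, mid-width, 213 mm from the hinge; turns with the lid, x from lip to hinge, z out of its top. The lip is 160 mm wide, reaches 38 mm out of the box (to the robot's right), is 117 mm above the bench when shut and free below; rolled edge 10 mm thick, 5 mm below the lip's flat underside. Lid: blue pan 180 x 340, 20 mm deep; latches undone.
- bay_floor (a point): Centre of the long empty bay of the yellow tray, on its floor, 70 mm above the bench; axes as the toolbox, fixed to it. The bay is 116 mm (x) by 270 mm (y).
- knife_grip (a point): Grasp point of the filling knife, in its orange handle, 10 mm above its underside, near its centre of mass. x along the knife to the blade, z up when flat. Handle 110 long, 26 wide, 20 high, from 70 mm behind this point to 40 mm ahead; steel blade 48 wide, 3 thick, ends 120 mm ahead. 190 mm long, 110 g. Lies flat on the bench to the robot's right of the toolbox.
- sanding_block: Bystander, loose: cork sanding block with dark wooden top, 110 x 60 x 28 mm. Origin: centre of its underside.
- filler_tub: Bystander, loose: white filler tub with red lid and orange band, 89 across, 72 high mm. Origin: centre of its underside.
- paint_tin: Bystander, loose: paint tin with blue label, 100 across, 110 high mm. Origin: centre of its underside.
- glass_jar: Bystander, loose: glass jar with red screw lid, 90 across, 120 high mm. Origin: centre of its underside.
- glue_bottle: Bystander, loose: white glue bottle, orange cap, 60 across, 150 high mm. Origin: centre of its underside.
- mixing_cup: Bystander, loose: clear plastic mixing cup, 80 across, 90 high mm. Origin: centre of its underside.
- brush_pot: Bystander, loose: white ceramic pot, 70 across, 80 high mm. Origin: centre of its underside.
There are look-alikes about, which are no part of the job. Leave any brown look-alike of the part that bears knife_grip alone.

How it is judged:
By the outcome, as a careful person would: the job done as asked, in the order asked, and still so for the second after the job is handed in, with the robot touching nothing.
It also fails if it takes over 72 s, if anything falls off the work surface, if the arm or the gripper's body presses on something with over 40 N, if the wrist force passes 120 N, or if a joint passes its speed limit or range.

## Working session

There is one attempt and no reset: what is moved stays moved. The work goes in short steps, Python scripts to look and compute and a tool call to move; the robot and the scene stay as the last step left them, time stands still between calls to the robot, and variables do not carry over. Pictures are saved under pics/ and viewed, at most 13 in all, crops included, and the job is handed in when it is done.

Besides the shell and the picture viewer there is one more tool, called after "Call:" as name(argument=value, ...), one argument or row to a line, values as JSON. play_rows: Moves the arm, as the interface text tells. Its arguments: {"type":"object","properties":{"deltas":{"type":"array"}},"required":["deltas"]}

```bash
mkdir -p pics; ls; python3 - <<'E'
from cell import *
import cv2,numpy as np
for n in("scene","top"):
    im=get_image(n);cv2.imwrite(f"pics/{n}0.png",im[:,:,::-1])
    c=camera_info(n);print(n,c["fx"],c["fy"],c["cx"],c["cy"],np.round(c["T"],3).tolist())
s=read_state();print(s)
E
```

```text
pics
scene 429.0305659499565 429.0305659499565 281.40442559797583 202.24346173600213 [[0.814, 0.395, -0.427, 1098.163], [0.581, -0.537, 0.611, -892.699], [0.012, -0.745, -0.667, 1058.288], [0.0, 0.0, 0.0, 1.0]]
top 473.5209356934066 473.5209356934066 280.4879200899978 207.5829449764237 [[0.016, -0.997, 0.077, 343.087], [-1.0, -0.016, -0.002, -3.88], [0.003, -0.077, -0.997, 1808.305], [0.0, 0.0, 0.0, 1.0]]
{'clock': 0.1, 'qpos': array([-1.31479692,  0.62928179,  0.03846204,  1.51824965, -0.02698651,
        0.99630505, -0.02002218]), 'qd': array([ 0.00081407, -0.00272307, -0.00033797, -0.00120885,  0.00034919,
       -0.00087202,  0.00187248]), 'tau': array([ 3.39691032e-03, -5.64528859e+01,  1.23030715e+00, -1.93968344e+01,
        1.12390390e-02,  5.47777585e-03,  2.43789697e-05]), 'eef_pos': array([205.38690177, 616.11325298, 230.46899062]), 'tool_rot': array([-3.13986775e+00,  4.00932496e-05,  2.81976488e+00]), 'force': array([ 0.5211863 , -0.67701286, -0.42554463]), 'torque': array([-0.03063265,  0.00455617,  0.03587628]), 'gripper_force': 0.0, 'width': 85.39710186779062}
```

View pics/top0.png

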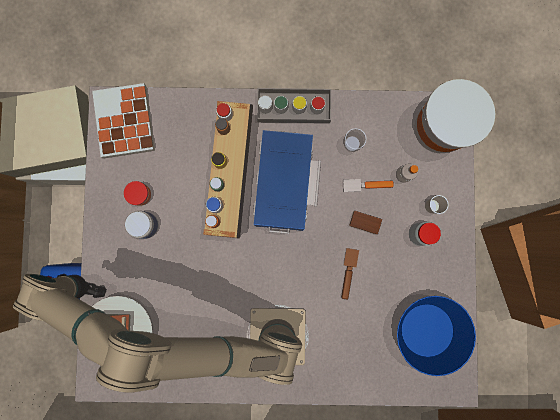

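View pics/scene0.png

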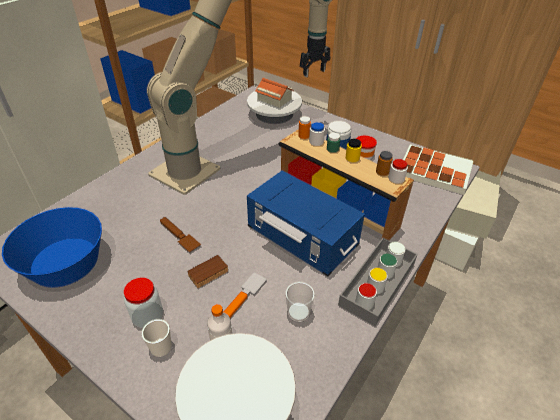

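The scene holds these candidates:
- **Wanted knife:** the orange-handled one, handle at top (378,184) and blade at (352,185).
- **Look-alike:** the brown knife at (347,275), which I leave alone.
- **Also not it:** the sanding block at (366,222), and the glue bottle's orange cap at (413,171).
- **Toolbox:** blue lid at (263..312, 131..230), with the lip at its right edge near (315,184). The rack is to its left, and the blue bowl at (437,335) is not the box.

```bash
cat > h.py <<'E'
import numpy as np,cv2
from cell import *
from scipy.spatial.transform import Rotation as R
def rays(c,uv):
    uv=np.atleast_2d(uv).astype(float)
    d=np.c_[(uv[:,0]-c["cx"])/c["fx"],(uv[:,1]-c["cy"])/c["fy"],np.ones(len(uv))]
    T=np.array(c["T"]);return T[:3,3],d@T[:3,:3].T
def plane(c,uv,z):
    o,d=rays(c,uv);return o+d*((z-o[2])/d[:,2])[:,None]
def proj(c,P):
    T=np.array(c["T"]);p=(np.atleast_2d(P)-T[:3,3])@T[:3,:3]
    return np.c_[c["fx"]*p[:,0]/p[:,2]+c["cx"],c["fy"]*p[:,1]/p[:,2]+c["cy"]]
def Rs(s): return R.from_euler("xyz",s["tool_rot"])
def delta(p,Rt,s=None):
    "target TCP + Rotation -> tool-frame shift, rotvec"
    s=s or read_state();R0=Rs(s)
    return np.round(R0.inv().apply(np.array(p)-s["eef_pos"]),1),np.round((R0.inv()*Rt).as_rotvec(),3)
def blob(m,near):
    n,l,st,ce=cv2.connectedComponentsWithStats(m.astype(np.uint8))
    k=1+np.argmin(np.hypot(*(ce[1:]-near).T)+1e3*(st[1:,4]<25));ys,xs=np.where(l==k);return np.c_[xs,ys]
E
python3 - <<'E'
from h import *
im=get_image("top");c=camera_info("top");hsv=cv2.cvtColor(im,cv2.COLOR_RGB2HSV)
h,s,v=cv2.split(hsv)
b=blob((h>100)&(h<125)&(s>130),(283,180))
r=cv2.minAreaRect(b.astype(np.float32));bx=cv2.boxPoints(r)
for z in(120,130,142):
    P=plane(c,bx,z);print(z,P.round(0).tolist(),np.linalg.norm(P[1]-P[0]).round(),np.linalg.norm(P[2]-P[1]).round())
o=blob((h>5)&(h<18)&(s>190)&(v>150),(378,184))
print(len(o));r=cv2.minAreaRect(o.astype(np.float32));bo=cv2.boxPoints(r);P=plane(c,bo,20);print("handle",r,P.round(0).tolist(),P.mean(0))
cv2.imwrite("pics/crop.png",cv2.resize(im[110:260,230:430],None,fx=4,fy=4,interpolation=cv2.INTER_CUBIC)[:,:,::-1])
E
```

```text
120 [[407.0, 89.0, 120.0], [753.0, 64.0, 120.0], [740.0, -118.0, 120.0], [394.0, -91.0, 120.0]] 347.0 183.0
130 [[407.0, 88.0, 130.0], [751.0, 64.0, 130.0], [737.0, -118.0, 130.0], [393.0, -90.0, 130.0]] 345.0 182.0
142 [[406.0, 88.0, 142.0], [748.0, 64.0, 142.0], [734.0, -117.0, 142.0], [393.0, -90.0, 142.0]] 343.0 181.0
163
handle ((378.5234069824219, 183.87355041503906), (5.925937175750732, 27.25931167602539), 86.42366790771484) [[584.0, -326.0, 20.0], [593.0, -429.0, 20.0], [570.0, -431.0, 20.0], [562.0, -327.0, 20.0]] [ 577.13764247 -378.2845595    20.        ]
```

View pics/crop.png

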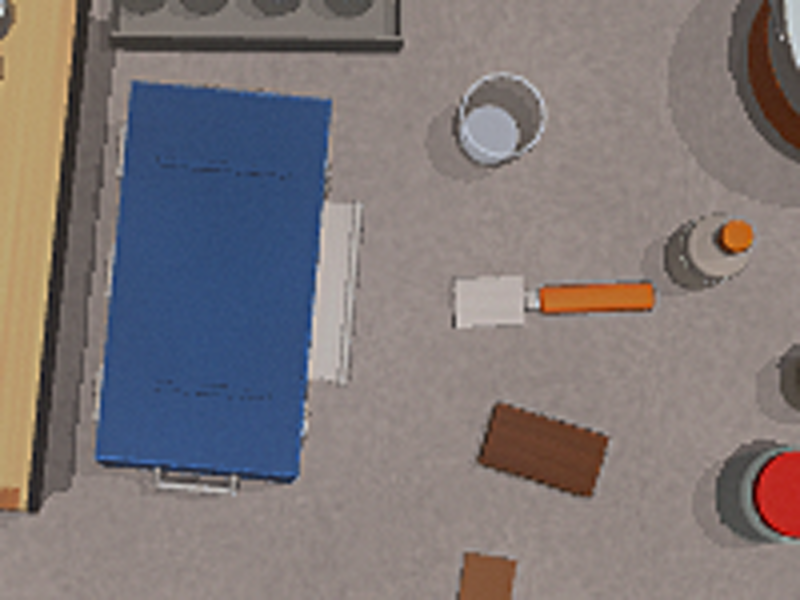

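The crop shows the orange handle at crop (597,298) with its bright steel blade at (489,301), which is the right knife. The brown one is at (487,575), and the lip is at crop (340,290). The lid measures 343 x 181 mm at z=142, which matches the given size. The handle's visible length of 104 mm against 110 is fair at this resolution.

```bash
cat >> h.py <<'E'
ex=np.array([.071,.9975,0]);ey=np.array([-.9975,.071,0]);ez=np.array([0,0,1.])
C0=np.array([570,-14,0.]);H=C0+90*ex+120*ez
def ori(a):
    z=np.cos(a)*ex-np.sin(a)*ez;y=-ey;return R.from_matrix(np.c_[np.cross(y,z),y,z])
def tcp(th,a,off=16,depth=18):
    c=H+213*(-np.cos(th)*ex+np.sin(th)*ez)+2*(np.sin(th)*ex+np.cos(th)*ez)
    return c-off*(np.sin(a)*ex+np.cos(a)*ez)+depth*(np.cos(a)*ex-np.sin(a)*ez)
E
python3 - <<'E'
from h import *
c=camera_info("top");print("lip px",proj(c,H-213*ex+7*ez),proj(c,H-213*ex+7*ez+80*ey),"tcp0",tcp(0,.7))
print(delta([205,616,400],ori(np.pi/2)));print(delta([540,-300,400],ori(np.pi/2)))
print(delta([540,-300,400],ori(.9)))
E
```

```text
lip px [[317.25929918 183.41322264]] [[315.44758433 205.62794958]] tcp0 [ 561.51263702 -133.24147282   98.16660663]
(array([   0.3,   -0.6, -169.4]), array([-1.00e-03,  1.00e-03,  1.32e+00]))
(array([-607.2, -763.6, -168.3]), array([-1.00e-03,  1.00e-03,  1.32e+00]))
(array([-607.2, -763.6, -168.3]), array([-0.443,  0.57 ,  1.267]))
```

Call:
play_rows(
  deltas=[0,0,-80,0,0,0.2,0,0,0,-140,0,0,0.4,0,-200,-250,-180,0,0,0.8,0,-300,-380,-180,0,0,1.2,0,-607,-763,-170,0,0,1.32,0,-607,-763,-170,0,0,1.32,0,-607,-763,-170,0,0,1.32,0,-607,-763,-170,0,0,1.32,0,-607,-763,-170,0,0,1.32,0,-607,-763,-170,0,0,1.32,0],
)

```text
clock: 1.4
eef_pos: [376.8, 146.4, 385.9]
tool_rot: [3.141, -0.001, 1.5]
force: [0.8, 0.3, 1.0]
width: 0.2
gripper_force: 0.0
```

Call:
play_rows(
  deltas=[-435,194,-14,0,0,0,0,-435,194,-14,0,0,0,0,-435,194,-14,0,0,0,0,-435,194,-14,0,0,0,0,-435,194,-14,0,0,0,0,-435,194,-14,0,0,0,0,-435,194,-14,0,0,0,0,-435,194,-14,0,0,0,0,-435,194,-14,0,0,0,0,-435,194,-14,0,0,0,0],
)

```text
clock: 2.65
eef_pos: [539.0, -298.5, 399.2]
tool_rot: [-3.141, -0.001, 1.5]
force: [-0.9, -0.1, -1.5]
width: 0.4
gripper_force: 0.0
```

```bash
python3 - <<'E'
from h import *
s=read_state();print(s["eef_pos"],s["tool_rot"],s["qpos"].round(2))
print(delta([555,-240,220],ori(.8)));
E
```

```text
[ 539.01392148 -298.48766595  399.16521404] [-3.14063735e+00 -1.36984435e-03  1.50004723e+00] [ 0.04  0.54  0.75  1.37 -0.36  1.38  0.72]
(array([ 59.2,  12. , 179.2]), array([-0.001,  0.769, -0.   ]))
```

Call:
play_rows(
  deltas=[59,12,40,0,0.15,0,0,59,12,80,0,0.35,0,0,59,12,120,0,0.55,0,0,59,12,150,0,0.75,0,0,59,12,179,0,0.77,0,0,59,12,179,0,0.77,0,0,59,12,179,0,0.77,0,0],
)

```text
clock: 3.52
eef_pos: [556.5, -239.9, 222.7]
tool_rot: [3.138, -0.769, 1.505]
force: [0.1, -1.1, 0.2]
width: -0.3
gripper_force: 0.0
```

```bash
python3 - <<'E'
from h import *
s=read_state();print(s["eef_pos"],s["tool_rot"],s["qpos"].round(2),"err",delta([555,-240,220],ori(.8)))
print("tilt",np.arcsin(-Rs(s).as_matrix()[2,2]),s["force"])
p=tcp(0,.7)
print(delta(p-70*ex*1.0-0*ez,ori(.7)));print(delta(p-12*ez-70*ex,ori(.7)), delta(p-12*ez,ori(.7)))
cv2.imwrite("pics/s1.png",get_image("scene")[:,:,::-1])
E
```

```text
[ 556.46472865 -239.88903225  222.68453497] [ 3.13822086 -0.76887517  1.50484104] [ 0.48  0.89  0.42  1.38 -0.83  1.61  1.06] err (array([-2. , -1.5,  1.8]), array([-0.   ,  0.002,  0.004]))
tilt 0.8019152805312957 [ 0.11529634 -1.10416891  0.19360783]
(array([-60.2,  -2.7, 115. ]), array([-0.   ,  0.102,  0.004]))
(array([-68.5,  -2.8, 123.7]), array([-0.   ,  0.102,  0.004])) (array([-18.2,  -2.6, 172.3]), array([-0.   ,  0.102,  0.004]))
```

View pics/s1.png

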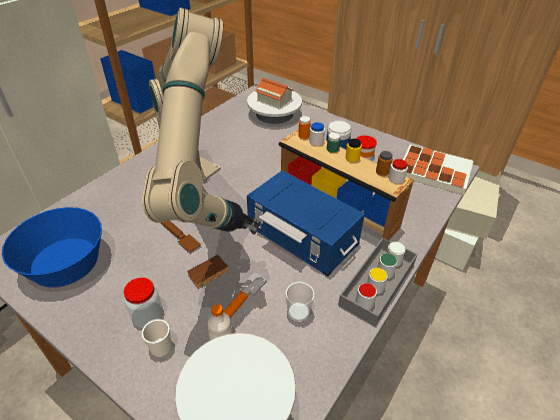

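Image: the gripper at (240,220) is tilted just in front of and above the lip at (285,228), and everything else is undisturbed. I'll go low in front of the lip, then slide under it.

```bash
python3 - <<'E'
from h import *
p=tcp(0,.8);print(p)
for q in (p-12*ez-60*ex,p-10*ez,p): print(delta(q,ori(.8)))
E
```

```text
[ 561.34247466 -135.63213424   97.94028301]
(array([-63.4,  -3.1, 129.6]), array([0.   , 0.003, 0.005]))
(array([-18.9,  -2.9, 169.9]), array([0.   , 0.003, 0.005]))
(array([-11.9,  -2.9, 162.7]), array([0.   , 0.003, 0.005]))
```

Call:
play_rows(
  deltas=[-30,-3,50,0,0,0,0,-63,-3,90,0,0,0,0,-63,-3,130,0,0,0,0,-63,-3,130,0,0,0,0,-41,-3,150,0,0,0,0,-19,-3,170,0,0,0,0,-19,-3,170,0,0,0,0,-19,-3,170,0,0,0,0],
)

```text
clock: 4.58
eef_pos: [560.9, -138.2, 87.1]
tool_rot: [3.137, -0.767, 1.503]
force: [-0.5, 0.8, -1.0]
width: 0.1
gripper_force: 0.0
```

```bash
python3 - <<'E'
from h import *
s=read_state();print(s["eef_pos"],s["qpos"].round(2),s["force"],tcp(0,.8),s["clock"])
for th in (0,.05,.1,.15,.2,.25,.3,.35,.4,.45,.5): print(th,*[x.tolist() for x in delta(tcp(th,.8+.5*th),ori(.8+.5*th))])
E
```

```text
[ 560.85054631 -138.23259731   87.09702551] [ 0.37  0.99  0.35  1.62 -0.96  1.31  1.2 ] [-0.52471237  0.76359706 -0.96214183] [ 561.34247466 -135.63213424   97.94028301] 4.575
0 [9.4, 0.3, -6.0] [0.002, 0.004, 0.003]
0.05 [16.6, 0.4, -13.8] [0.002, -0.021, 0.003]
0.1 [24.2, 0.4, -21.2] [0.002, -0.046, 0.002]
0.15 [32.1, 0.5, -28.3] [0.002, -0.071, 0.002]
0.2 [40.4, 0.5, -34.9] [0.002, -0.096, 0.002]
0.25 [48.9, 0.5, -41.1] [0.002, -0.121, 0.002]
0.3 [57.8, 0.6, -46.8] [0.002, -0.146, 0.002]
0.35 [66.9, 0.6, -52.1] [0.002, -0.171, 0.002]
0.4 [76.2, 0.6, -56.9] [0.002, -0.196, 0.002]
0.45 [85.8, 0.7, -61.3] [0.002, -0.221, 0.002]
0.5 [95.6, 0.7, -65.1] [0.003, -0.246, 0.002]
```

Call:
play_rows(
  deltas=[9,0,-6,0,0,0,0,17,0,-14,0,-0.02,0,0,24,0,-21,0,-0.046,0,0,32,0,-28,0,-0.07,0,0,40,0,-35,0,-0.096,0,0,49,0,-41,0,-0.12,0,0,49,0,-41,0,-0.12,0,0],
)

```text
clock: 5.45
eef_pos: [560.4, -132.1, 150.7]
tool_rot: [3.139, -0.645, 1.501]
force: [-0.8, -5.6, 0.0]
width: 0.3
gripper_force: 2.4
```

```bash
cat >> h.py <<'E'
def table(ths,k=.5):
    s=read_state();print(s["clock"],s["eef_pos"].round(1),s["qpos"].round(2),"F",s["force"].round(1))
    for th in ths: print(round(th,2),*[x.tolist() for x in delta(tcp(th,.8+k*th),ori(.8+k*th),s)])
E
python3 - <<'E'
from h import *
print(tcp(.25,.925));table(np.arange(.25,.85,.06))
cv2.imwrite("pics/s2.png",get_image("scene")[100:300,180:460][:,:,::-1])
E
```

```text
[ 561.63418023 -131.53387634  150.63034095]
5.45 [ 560.4 -132.1  150.7] [ 0.27  0.84  0.43  1.67 -0.9   1.28  1.1 ] F [-0.8 -5.6  0. ]
0.25 [0.4, 1.2, 0.5] [0.002, 0.001, 0.001]
0.31 [10.2, 1.2, -7.6] [0.002, -0.029, 0.001]
0.37 [20.4, 1.2, -15.1] [0.002, -0.059, 0.001]
0.43 [31.0, 1.2, -21.9] [0.002, -0.089, 0.001]
0.49 [42.0, 1.3, -28.1] [0.002, -0.119, 0.001]
0.55 [53.3, 1.3, -33.6] [0.002, -0.149, 0.001]
0.61 [64.9, 1.3, -38.3] [0.002, -0.179, 0.001]
0.67 [76.7, 1.3, -42.4] [0.002, -0.209, 0.001]
0.73 [88.8, 1.4, -45.7] [0.002, -0.239, 0.001]
0.79 [101.0, 1.4, -48.3] [0.002, -0.269, 0.001]
```

View pics/s2.png

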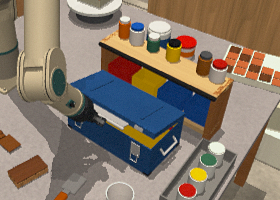

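Image: the lid is lifting on the fingertips at about (95,115), with the yellow tray visible below. I'll continue along the arc.

Call:
play_rows(
  deltas=[10,0,-8,0,-0.029,0,0,20,0,-15,0,-0.059,0,0,31,0,-22,0,-0.089,0,0,42,0,-28,0,-0.119,0,0,53,0,-34,0,-0.149,0,0,65,0,-38,0,-0.179,0,0,77,0,-42,0,-0.209,0,0,89,0,-46,0,-0.239,0,0,101,0,-48,0,-0.269,0,0],
)

```text
clock: 6.62
eef_pos: [564.1, -82.3, 250.5]
tool_rot: [3.138, -0.375, 1.498]
force: [-0.5, -7.8, 1.7]
width: 0.1
gripper_force: 3.4
```

```bash
python3 - <<'E'
from h import *
print(tcp(.79,1.195));table(np.arange(.79,1.38,.06))
E
```

```text
[565.2589356  -80.60861605 250.09684146]
6.625 [564.1 -82.3 250.5] [-0.04  0.61  0.58  1.7  -0.73  1.19  0.78] F [-0.5 -7.8  1.7]
0.79 [1.5, 1.0, 1.0] [0.005, 0.001, -0.002]
0.85 [12.9, 1.0, -4.1] [0.005, -0.029, -0.002]
0.91 [24.5, 1.0, -8.4] [0.005, -0.059, -0.002]
0.97 [36.4, 1.0, -12.1] [0.005, -0.089, -0.002]
1.03 [48.5, 1.0, -15.0] [0.005, -0.119, -0.002]
1.09 [60.7, 1.0, -17.1] [0.005, -0.149, -0.002]
1.15 [73.0, 1.0, -18.5] [0.005, -0.179, -0.002]
1.21 [85.3, 1.0, -19.2] [0.004, -0.209, -0.002]
1.27 [97.7, 0.9, -19.1] [0.004, -0.239, -0.003]
1.33 [110.0, 0.9, -18.3] [0.004, -0.269, -0.003]
```

Call:
play_rows(
  deltas=[12,0,-4,0,-0.029,0,0,24,0,-8,0,-0.059,0,0,36,0,-12,0,-0.089,0,0,48,0,-15,0,-0.119,0,0,60,0,-17,0,-0.149,0,0,73,0,-18,0,-0.179,0,0,85,0,-19,0,-0.209,0,0,98,0,-19,0,-0.239,0,0,110,0,-18,0,-0.269,0,0],
)

```text
clock: 7.75
eef_pos: [570.6, 16.6, 307.8]
tool_rot: [3.14, -0.112, 1.499]
force: [1.5, -3.4, -0.0]
width: 0.1
gripper_force: 1.2
```

```bash
python3 - <<'E'
from h import *
print(tcp(1.33,1.465));table(np.arange(1.33,2.0,.04))
E
```

```text
[571.92673695  13.06929732 307.74261322]
7.75 [570.6  16.6 307.8] [-0.47  0.52  0.72  1.67 -0.49  1.14  0.34] F [ 1.5 -3.4 -0. ]
1.33 [-3.4, 1.6, -0.4] [0.002, -0.006, -0.0]
1.37 [4.8, 1.6, -1.5] [0.002, -0.026, -0.0]
1.41 [12.9, 1.6, -2.4] [0.002, -0.046, -0.0]
1.45 [21.1, 1.6, -2.9] [0.002, -0.066, -0.0]
1.49 [29.3, 1.5, -3.1] [0.002, -0.086, -0.0]
1.53 [37.5, 1.5, -2.9] [0.002, -0.106, -0.0]
1.57 [45.6, 1.5, -2.4] [0.002, -0.126, -0.001]
1.61 [53.7, 1.5, -1.6] [0.002, -0.146, -0.001]
1.65 [61.8, 1.5, -0.4] [0.002, -0.166, -0.001]
1.69 [69.8, 1.5, 1.1] [0.002, -0.186, -0.001]
1.73 [77.8, 1.5, 2.9] [0.002, -0.206, -0.001]
1.77 [85.6, 1.5, 5.0] [0.002, -0.226, -0.001]
1.81 [93.4, 1.5, 7.5] [0.002, -0.246, -0.001]
1.85 [101.0, 1.5, 10.2] [0.002, -0.266, -0.001]
1.89 [108.5, 1.5, 13.3] [0.002, -0.286, -0.001]
1.93 [115.9, 1.5, 16.7] [0.002, -0.306, -0.001]
1.97 [123.2, 1.5, 20.3] [0.002, -0.326, -0.001]
```

Call:
play_rows(
  deltas=[5,0,-1,0,-0.026,0,0,13,0,-2,0,-0.046,0,0,21,0,-3,0,-0.066,0,0,29,0,-3,0,-0.086,0,0,37,0,-3,0,-0.106,0,0,45,0,-2,0,-0.126,0,0,50,0,-2,0,-0.136,0,0],
)

```text
clock: 8.62
eef_pos: [574.0, 67.0, 313.0]
tool_rot: [-3.141, 0.025, 1.501]
force: [0.7, -1.4, -0.2]
width: -0.1
gripper_force: 0.6
```

```bash
python3 - <<'E'
from h import *
table(np.arange(1.57,2.0,.03))
E
```

```text
8.625 [574.  67. 313.] [-0.66  0.55  0.79  1.62 -0.39  1.14  0.15] F [ 0.7 -1.4 -0.2]
1.57 [-5.6, 1.7, -2.1] [-0.001, 0.01, 0.001]
1.6 [0.6, 1.7, -2.3] [-0.001, -0.005, 0.001]
1.63 [6.7, 1.7, -2.4] [-0.001, -0.02, 0.001]
1.66 [12.8, 1.7, -2.2] [-0.001, -0.035, 0.001]
1.69 [18.9, 1.7, -1.9] [-0.001, -0.05, 0.001]
1.72 [25.0, 1.8, -1.4] [-0.001, -0.065, 0.001]
1.75 [31.1, 1.8, -0.7] [-0.001, -0.08, 0.001]
1.78 [37.1, 1.8, 0.1] [-0.001, -0.095, 0.001]
1.81 [43.1, 1.8, 1.2] [-0.001, -0.11, 0.001]
1.84 [49.1, 1.8, 2.4] [-0.001, -0.125, 0.001]
1.87 [55.0, 1.8, 3.9] [-0.001, -0.14, 0.001]
1.9 [60.9, 1.8, 5.5] [-0.001, -0.155, 0.001]
1.93 [66.7, 1.8, 7.3] [-0.001, -0.17, 0.001]
1.96 [72.5, 1.8, 9.2] [-0.001, -0.185, 0.001]
1.99 [78.2, 1.8, 11.4] [-0.001, -0.2, 0.001]
```

```bash
python3 - <<'E'
from h import *
c=camera_info("top")
im=cv2.imread("pics/top0.png");v=im.max(2)
for row in(170,185,200,215):
    print(row,v[row,232:258].tolist())
for u in(239,241,243,245): print(u,(plane(c,[(u,185)],206)-H)@np.c_[ex,ey])
for d in np.arange(.09,.42,.04):
    r=(86+20*np.sin(d))/np.cos(d);print(round(1.57+d,2),"strip x from hinge",round(20*np.cos(d)+r*np.sin(d),1))
E
```

```text
170 [186, 185, 186, 185, 187, 183, 187, 184, 186, 186, 202, 66, 45, 51, 53, 113, 107, 110, 109, 106, 103, 86, 139, 135, 127, 129]
185 [185, 183, 184, 185, 184, 185, 185, 185, 191, 175, 37, 52, 42, 88, 109, 103, 105, 103, 104, 86, 140, 134, 134, 136, 143, 120]
200 [187, 185, 187, 185, 184, 185, 189, 200, 62, 46, 49, 52, 114, 107, 101, 107, 113, 106, 79, 138, 130, 130, 126, 146, 122, 123]
215 [185, 184, 184, 184, 188, 192, 174, 39, 49, 45, 84, 101, 104, 104, 103, 107, 90, 83, 132, 130, 134, 121, 124, 128, 123, 127]
239 [[57.61328895 39.2851875 ]]
241 [[50.82956561 38.69281301]]
243 [[44.04568019 38.10042437]]
245 [[37.26163268 37.50802158]]
1.66 strip x from hinge 27.8
1.7 strip x from hinge 31.4
1.74 strip x from hinge 35.1
1.78 strip x from hinge 38.8
1.82 strip x from hinge 42.6
1.86 strip x from hinge 46.5
1.9 strip x from hinge 50.6
1.94 strip x from hinge 54.8
1.98 strip x from hinge 59.2
```

Call:
play_rows(
  deltas=[5,0,-2,0,-0.015,0,0,10,0,-2,0,-0.028,0,0,15,0,-2,0,-0.04,0,0,19,0,-2,0,-0.05,0,0,19,0,-2,0,-0.05,0,0],
)

```text
clock: 9.25
eef_pos: [575.7, 85.7, 314.9]
tool_rot: [3.141, 0.074, 1.501]
force: [-0.1, 0.4, -0.3]
width: -0.1
gripper_force: 0.0
```

Call:
play_rows(
  deltas=[3,0,0,0,-0.008,0,0,6,0,0,0,-0.015,0,0,6,0,0,0,-0.015,0,0],
)

```text
clock: 9.62
eef_pos: [576.1, 91.3, 314.5]
tool_rot: [3.142, 0.089, 1.501]
force: [-0.4, -0.4, 0.2]
width: -0.1
gripper_force: 0.0
```

Call:
play_rows(
  deltas=[2,0,0,0,-0.006,0,0,4,0,0,0,-0.01,0,0,4,0,0,0,-0.01,0,0],
)

```text
clock: 10.0
eef_pos: [576.3, 95.1, 314.1]
tool_rot: [-3.141, 0.099, 1.5]
force: [-0.6, -0.6, 0.2]
width: 0.0
gripper_force: 0.0
```

```bash
python3 - <<'E'
from h import *
table(np.arange(1.69,2.0,.03))
im=get_image("scene")[60:280,180:460];cv2.imwrite("pics/s3.png",cv2.resize(im,None,fx=2.6,fy=2.6,interpolation=cv2.INTER_CUBIC)[:,:,::-1])
E
```

```text
10.0 [576.3  95.1 314.1] [-0.75  0.58  0.82  1.59 -0.34  1.16  0.05] F [-0.6 -0.6  0.2]
1.69 [-9.2, 1.5, 0.6] [-0.0, 0.025, 0.001]
1.72 [-3.1, 1.5, 0.6] [-0.0, 0.01, 0.001]
1.75 [3.0, 1.5, 0.9] [-0.0, -0.005, 0.001]
1.78 [9.1, 1.5, 1.3] [-0.0, -0.02, 0.001]
1.81 [15.1, 1.5, 1.9] [-0.0, -0.035, 0.001]
1.84 [21.2, 1.5, 2.7] [-0.0, -0.05, 0.001]
1.87 [27.2, 1.5, 3.7] [-0.0, -0.065, 0.001]
1.9 [33.2, 1.5, 4.8] [-0.0, -0.08, 0.001]
1.93 [39.1, 1.5, 6.2] [-0.0, -0.095, 0.001]
1.96 [45.0, 1.5, 7.7] [-0.0, -0.11, 0.001]
1.99 [50.8, 1.5, 9.4] [-0.0, -0.125, 0.001]
```

View pics/s3.png

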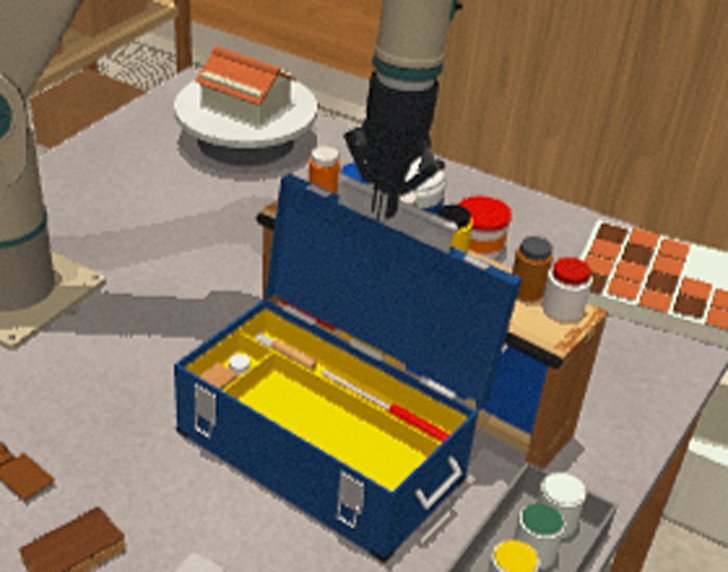

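Image: the lid stands open past upright, with the fingers at (385,200) in front of the lip. The rear bay is occupied and the long front bay at (330,410) is empty. I'll keep easing it back in small steps until I feel the strip.

Call:
play_rows(
  deltas=[2,0,0,0,-0.006,0,0,4,0,0,0,-0.01,0,0,4,0,0,0,-0.01,0,0],
)

```text
clock: 10.42
eef_pos: [576.5, 99.1, 313.7]
tool_rot: [-3.141, 0.109, 1.501]
force: [0.1, 0.1, -0.5]
width: 0.0
gripper_force: 0.0
```

Call:
play_rows(
  deltas=[2,0,0,0,-0.006,0,0,4,0,1,0,-0.01,0,0,4,0,1,0,-0.01,0,0],
)

```text
clock: 10.8
eef_pos: [576.8, 103.0, 312.2]
tool_rot: [-3.141, 0.119, 1.5]
force: [0.2, -0.4, 0.8]
width: 0.0
gripper_force: 0.0
```

Call:
play_rows(
  deltas=[2,0,0,0,-0.006,0,0,4,0,1,0,-0.01,0,0,4,0,1,0,-0.01,0,0],
)

```text
clock: 11.18
eef_pos: [577.2, 104.9, 311.4]
tool_rot: [3.141, 0.131, 1.499]
force: [-0.7, -4.4, 3.0]
width: 0.5
gripper_force: 2.7
```

Call:
play_rows(
  deltas=[2,0,0,0,-0.006,0,0,4,0,1,0,-0.01,0,0,4,0,1,0,-0.01,0,0],
)

```text
clock: 11.55
eef_pos: [577.5, 106.5, 310.7]
tool_rot: [3.14, 0.143, 1.497]
force: [-2.3, -8.7, 6.4]
width: -0.1
gripper_force: 4.8
```

The push rose 4.4 → 8.7 N over 1.6 mm, about 2.7 N/mm. That is the rubber strip at roughly 1.78 rad, as the picture predicted. Pressed enough; I'll back off.

Call:
play_rows(
  deltas=[-4,0,0,0,0,0,0,-10,0,0,0,0,0,0,-25,0,0,0,0,0,0,-60,0,-20,0,0.05,0,0,-110,0,-60,0,0.13,0,0,-150,0,-100,0,0.14,0,0.5,-150,0,-100,0,0.14,0,1],
)

```text
clock: 12.42
eef_pos: [568.4, -30.1, 433.6]
tool_rot: [3.133, -0.001, 1.492]
force: [0.3, 0.3, -1.2]
width: 35.7
gripper_force: 0.0
```

```bash
python3 - <<'E'
from h import *
s=read_state();print(s["clock"],s["eef_pos"].round(1),s["tool_rot"],s["qpos"].round(2))
im=get_image("scene")[60:280,180:460];cv2.imwrite("pics/s4.png",cv2.resize(im,None,fx=2.6,fy=2.6,interpolation=cv2.INTER_CUBIC)[:,:,::-1])
# knife yaw +1.648: tool y along knife's width
kd=np.array([-.077,.997,0]);g=np.array([576,-363,0])
y=np.cross(kd,[0,0,1]);z=-ez;Rk=R.from_matrix(np.c_[kd,np.cross(z,kd),z])
print(Rk.as_euler("xyz"));print(delta([576,-345,230],Rk))
E
```

```text
12.425 [568.4 -30.1 433.6] [ 3.13330227e+00 -5.85358886e-04  1.49209481e+00] [-0.51  0.44  0.83  1.44 -0.33  1.39  0.25]
[3.14159265 0.         1.64787501]
(array([-317.4,   31. ,  200.3]), array([ 0.004, -0.002, -0.152]))
```

View pics/s4.png

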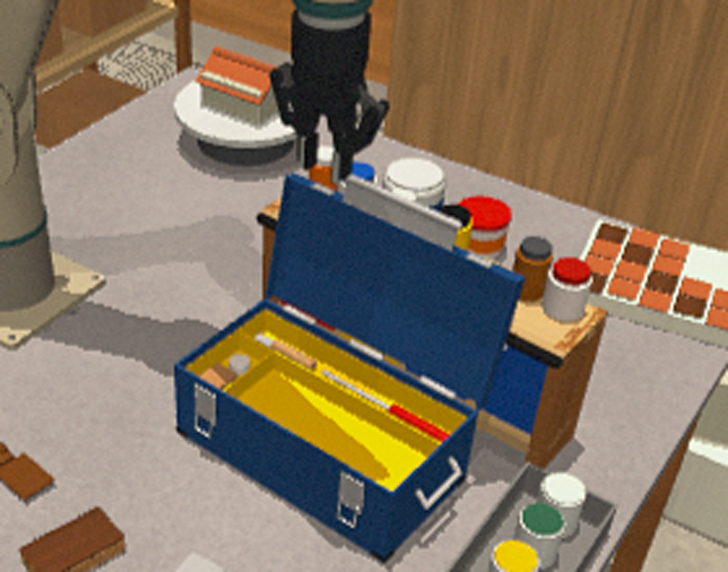

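Image: the lid leans open by itself, its top edge at about (400,215), and the fingers are clear. Now I'll go above the knife.

Call:
play_rows(
  deltas=[-317,31,0,0,0,-0.152,1,-317,31,0,0,0,-0.152,1,-317,31,0,0,0,-0.152,1,-317,31,30,0,0,-0.152,1,-317,31,100,0,0,-0.152,1,-317,31,160,0,0,-0.152,1,-317,31,200,0,0,-0.152,1,-317,31,200,0,0,-0.152,1,-317,31,200,0,0,-0.152,1],
)

```text
clock: 13.6
eef_pos: [576.6, -341.2, 228.2]
tool_rot: [-3.14, -0.002, 1.653]
force: [0.8, 0.8, 0.7]
width: 85.4
gripper_force: 0.0
```

```bash
cat >> h.py <<'E'
def wplane(c,uv,z):
    uv=np.atleast_2d(uv).astype(float);x=(uv[:,0]-c["cx"])/c["fx"];y=(uv[:,1]-c["cy"])/c["fy"];r=np.hypot(x,y)+1e-9
    d=np.c_[np.sin(r)*x/r,np.sin(r)*y/r,np.cos(r)];T=np.array(c["T"]);d=d@T[:3,:3].T;o=T[:3,3]
    return o+d*((z-o[2])/d[:,2])[:,None]
E
python3 - <<'E'
from h import *
c=camera_info("wrist");im=get_image("wrist");s=read_state();print(s["clock"],s["eef_pos"],s["tool_rot"])
cv2.imwrite("pics/w1.png",im[:,:,::-1])
h,sa,v=cv2.split(cv2.cvtColor(im,cv2.COLOR_RGB2HSV))
n,l,st,ce=cv2.connectedComponentsWithStats(((h>5)&(h<18)&(sa>190)&(v>120)).astype(np.uint8))
for k in range(1,n):
    if st[k,4]>150:
        ys,xs=np.where(l==k);P=wplane(c,np.c_[xs,ys],18);rr=cv2.minAreaRect(P[:,:2].astype(np.float32));b=cv2.boxPoints(rr)
        print(ce[k].round(),st[k,4],rr)
E
```

```text
13.65 [ 577.44101472 -341.97209653  230.13966719] [ 3.14002780e+00 -2.28311001e-04  1.65337359e+00]
[ 66. 117.] 1216 ((303.135498046875, -274.8048400878906), (43.76789855957031, 60.45409393310547), 80.95923614501953)
[277. 212.] 1889 ((577.156982421875, -378.3050231933594), (23.838245391845703, 105.79010772705078), 3.0167932510375977)
```

View pics/w1.png

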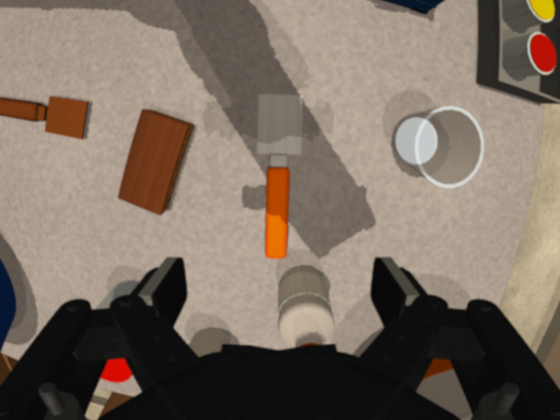

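Image: the orange handle runs (277,165)-(277,258), with the blade ahead at (280,125). The sanding block at (157,160) and the cup at (440,145) are well clear. The glue bottle stands behind the handle at (305,300), so I'll check its clearance to the gripper body.

```bash
python3 - <<'E'
from h import *
c=camera_info("top");print("glue",plane(c,[(413,171)],148), "block",plane(c,[(354,214),(381,216)],28))
kd=np.array([-.053,.9986,0]);z=-ez;Rk=R.from_matrix(np.c_[kd,np.cross(z,kd),z])
print(delta([576.4,-363,80],Rk),delta([576.4,-363,2],Rk))
E
```

```text
glue [[ 608.23608261 -473.60597579  148.        ]] block [[ 460.27573013 -284.11544893   28.        ]
 [ 454.34014287 -385.91057291   28.        ]]
(array([-20.9,  -3. , 150.1]), array([ 0.002, -0.   ,  0.03 ])) (array([-20.9,  -3.1, 228.1]), array([ 0.002, -0.   ,  0.03 ]))
```

Call:
play_rows(
  deltas=[-20,-3,50,0,0,0.03,1,-21,-3,100,0,0,0.03,1,-21,-3,150,0,0,0.03,1,-21,-3,190,0,0,0.03,1,-21,-3,215,0,0,0.03,1,-21,-3,226,0,0,0.03,1,-21,-3,226,0,0,0.03,1,-21,-3,226,0,0,0.03,1],
)

```text
clock: 14.65
eef_pos: [576.3, -364.2, 5.0]
tool_rot: [3.139, 0.001, 1.622]
force: [-0.1, -0.5, -0.6]
width: 85.5
gripper_force: 0.0
```

```bash
python3 - <<'E'
from h import *
s=read_state();print(s["clock"],s["eef_pos"],s["force"],s["width"])
E
```

```text
14.65 [ 576.3054543  -364.20348981    4.98143865] [-0.13077249 -0.45115536 -0.59160578] 85.50269981390329
```

Call:
play_rows(
  deltas=[0,0,3,0,0,0,0,0,0,3,0,0,0,0,0,0,3,0,0,0,0,0,0,3,0,0,0,0,0,0,3,0,0,0,0,0,0,3,0,0,0,0,0,0,3,0,0,0,0],
)

```text
clock: 15.52
eef_pos: [575.2, -363.7, 0.3]
tool_rot: [3.141, -0.0, 1.622]
force: [0.5, -0.7, 4.4]
width: 24.9
gripper_force: 60.2
```

Call:
play_rows(
  deltas=[0,0,-5,0,0,0,0,0,0,-20,0,0,0,0,0,0,-60,0,0,0,0,0,0,-120,0,0,0,0,0,0,-180,0,0,0,0,0,0,-240,0,0,0,0,0,0,-260,0,0,0,0,0,0,-260,0,0,0,0],
)

```text
clock: 16.52
eef_pos: [575.3, -364.3, 262.5]
tool_rot: [3.138, 0.001, 1.622]
force: [0.2, 0.2, -2.1]
width: 24.9
gripper_force: 59.7
```

```bash
python3 - <<'E'
from h import *
s=read_state();print(s["clock"],s["eef_pos"],s["width"],s["gripper_force"],s["qpos"].round(2))
t=get_image("top");cv2.imwrite("pics/t5.png",t[:,:,::-1]);sc=get_image("scene");cv2.imwrite("pics/s5.png",sc[:,:,::-1])
a=cv2.resize(t[120:245,240:330],None,fx=4,fy=4,interpolation=cv2.INTER_CUBIC);b=cv2.resize(sc[150:280,235:375],None,fx=3,fy=3,interpolation=cv2.INTER_CUBIC)
w=np.zeros((500,800,3),np.uint8);w[:500,:360]=a;w[:390,370:790]=b
cv2.imwrite("pics/c5.png",w[:,:,::-1])
E
```

```text
16.525 [ 575.32650619 -364.29585082  262.47166038] 24.868894297180237 59.65612828731537 [ 0.16  0.74  0.7   1.4  -0.49  1.18  0.97]
```

View pics/c5.png

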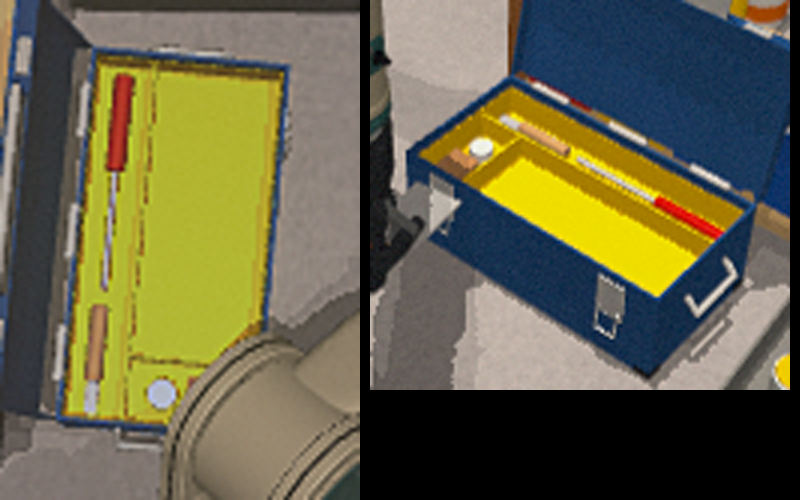

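Image: in the top crop, the empty front bay lies between the long divider, (152,65)-(133,358), and the right wall, (278,75)-(263,330). The cross divider at row 358 closes off the end bay. The lid is still leaning open.

```bash
cat >> h.py <<'E'
def box(P): return np.c_[(P-C0)@ex,(P-C0)@ey].round(0)
E
python3 - <<'E'
from h import *
c=camera_info("top")
u=lambda a:[(240+x/4,120+y/4) for x,y in a]
print("div z100",box(plane(c,u([(152,65),(133,358),(200,360)]),100)))
print("rim z120",box(plane(c,u([(92,50),(290,65),(62,420)]),120)))
print("floor z70",box(plane(c,u([(277,75),(263,330)]),70)))
s=read_state()
kd=-ey;z=-ez;Rk=R.from_matrix(np.c_[kd,np.cross(z,kd),z])
B=C0-26*ex-30*ey
for Z in(262,): 
    p=B-25*kd+Z*ez;print(p,delta(p,Rk))
E
```

```text
div z100 [[  32. -164.]
 [  26.  105.]
 [ -34.  101.]]
rim z120 [[  87. -169.]
 [ -92. -171.]
 [  84.  167.]]
floor z70 [[ -84. -172.]
 [ -90.   67.]]
[573.1415 -40.29   262.    ] (array([322.2,  15.2,  -2.2]), array([-3.000e-03, -1.000e-03,  1.693e+00]))
```

The bay measures x -84..32 and y -166..105 in the box frame, so its centre is (-26,-30) and it matches 116 x 270. I'll turn first, away from the lid, then go over.

Call:
play_rows(
  deltas=[0,0,-20,0,0,0.18,0,0,0,-20,0,0,0.36,0,0,0,-20,0,0,0.54,0,0,0,-20,0,0,0.72,0,0,0,-20,0,0,0.9,0,0,0,-20,0,0,1.08,0,0,0,-20,0,0,1.26,0,60,0,-10,0,0,1.44,0,110,0,0,0,0,1.62,0,160,0,0,0,0,1.693,0],
)

```text
clock: 17.88
eef_pos: [565.4, -201.2, 257.1]
tool_rot: [-3.139, 0.005, -0.075]
force: [0.7, 0.7, -1.2]
width: 25.0
gripper_force: 59.7
```

```bash
cat >> h.py <<'E'
def goal(Z):
    kd=-ey;z=-ez;Rk=R.from_matrix(np.c_[kd,np.cross(z,kd),z]);s=read_state()
    print(s["clock"],s["eef_pos"].round(1),s["force"].round(1),s["width"].round(1),s["qpos"].round(2))
    for q in Z: print(q,delta(C0-26*ex-30*ey-25*kd+q*ez,Rk,s))
E
python3 -c "
from h import *
goal([262,150,80])"
```

```text
Traceback (most recent call last):
  File "h.py", line 38, in goal
    print(s["clock"],s["eef_pos"].round(1),s["force"].round(1),s["width"].round(1),s["qpos"].round(2))
                                                               ^^^^^^^^^^^^^^^^
AttributeError: 'float' object has no attribute 'round'
```

```bash
sed -i 's/s\["width"\].round(1)/s["width"]/' h.py; python3 -c "
from h import *
goal([262,150,80])"
```

```text
17.875 [ 565.4 -201.2  257.1] [ 0.7  0.7 -1.2] 25.035212011896117 [-0.32  0.81  1.18  1.64 -0.79  1.25 -0.61]
262 (array([  -4.4, -161. ,   -4.5]), array([-0.002,  0.005, -0.004]))
150 (array([  -3.9, -160.8,  107.5]), array([-0.002,  0.005, -0.004]))
80 (array([  -3.5, -160.6,  177.5]), array([-0.002,  0.005, -0.004]))
```

Call:
play_rows(
  deltas=[-1,-60,0,0,0,0,0,-2,-120,0,0,0,0,0,-4,-161,0,0,0.005,-0.004,0,-4,-161,10,0,0.005,-0.004,0,-4,-161,50,0,0.005,-0.004,0,-4,-161,90,0,0.005,-0.004,0,-4,-161,107,0,0.005,-0.004,0,-4,-161,107,0,0.005,-0.004,0],
)

```text
clock: 18.88
eef_pos: [573.3, -43.7, 152.1]
tool_rot: [-3.141, -0.002, -0.069]
force: [-0.2, -0.7, -0.0]
width: 25.1
gripper_force: 59.7
```

```bash
python3 -c "
from h import *
goal([90,78,72])
im=get_image('wrist');cv2.imwrite('pics/w6.png',im[:,:,::-1])"
```

```text
18.875 [573.3 -43.7 152.1] [-0.2 -0.7 -0. ] 25.0994551304375 [-0.58  0.91  1.11  1.83 -0.95  1.05 -0.72]
90 (array([-0.6, -3.4, 62.1]), array([-0.   , -0.002,  0.002]))
78 (array([-0.6, -3.4, 74.1]), array([-0.   , -0.002,  0.002]))
72 (array([-0.6, -3.4, 80.1]), array([-0.   , -0.002,  0.002]))
```

View pics/w6.png

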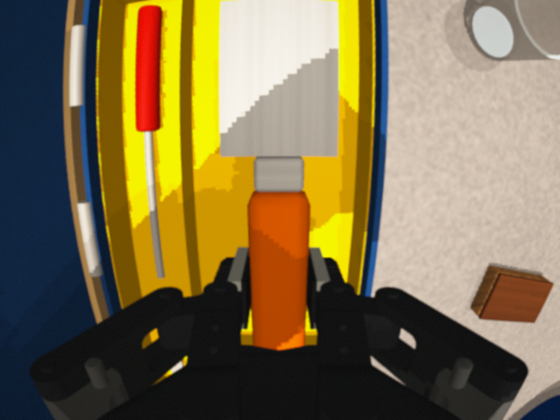

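Image: the knife (handle (278,270), blade (280,80)) hangs centred between the divider (x≈190) and the front wall (x≈368), straight along the bay. I'll lower it.

Call:
play_rows(
  deltas=[0,-1,30,0,0,0,0,0,-2,55,0,0,0,0,0,-2,68,0,0,0,0,0,-2,75,0,0,0,0,0,-2,78,0,0,0,0,0,-2,78,0,0,0,0],
)

```text
clock: 19.68
eef_pos: [575.1, -41.0, 75.8]
tool_rot: [-3.141, -0.006, -0.067]
force: [-1.0, -0.0, -0.8]
width: 25.0
gripper_force: 59.8
```

Call:
play_rows(
  deltas=[0,0,1,0,0,0,0,0,0,2,0,0,0,0,0,0,2,0,0,0,0],
)

```text
clock: 20.05
eef_pos: [574.8, -40.8, 73.3]
tool_rot: [-3.141, -0.005, -0.067]
force: [-0.2, -0.6, -0.9]
width: 24.7
gripper_force: 59.8
```

Call:
play_rows(
  deltas=[0,0,1,0,0,0,0,0,0,2,0,0,0,0,0,0,2,0,0,0,0],
)

```text
clock: 20.42
eef_pos: [574.7, -40.8, 71.1]
tool_rot: [-3.141, -0.005, -0.067]
force: [-0.5, 0.2, -2.3]
width: 24.5
gripper_force: 59.8
```

Call:
play_rows(
  deltas=[0,0,1,0,0,0,0,0,0,1,0,0,0,0],
)

```text
clock: 20.68
eef_pos: [574.9, -40.9, 70.4]
tool_rot: [-3.141, -0.005, -0.067]
force: [0.4, 0.2, -0.2]
width: 24.5
gripper_force: 59.9
```

Call:
play_rows(
  deltas=[0,0,1,0,0,0,0,0,0,1,0,0,0,0],
)

```text
clock: 20.92
eef_pos: [574.9, -40.9, 70.2]
tool_rot: [-3.14, -0.006, -0.067]
force: [-1.9, 1.6, 7.1]
width: 24.8
gripper_force: 61.0
```

Contact felt (7 N on the bay floor). I'll release it gently, then rise.

Call:
play_rows(
  deltas=[0,0,-1,0,0,0,0.34,0,0,-1,0,0,0,0.42,0,0,-1,0,0,0,0.5,0,0,-1,0,0,0,0.5,0,0,-10,0,0,0,0.5,0,0,-40,0,0,0,0.5,0,0,-90,0,0,0,0.5,0,0,-150,0,0,0,0.5,0,0,-200,0,0,0,0.5,0,0,-200,0,0,0,0.5],
)

```text
clock: 22.18
eef_pos: [575.6, -42.5, 273.8]
tool_rot: [-3.141, -0.013, -0.068]
force: [-1.0, -0.3, -0.2]
width: 42.6
gripper_force: 0.0
```

Call:
play_rows(
  deltas=[0,60,0,0,0,0,0.5,0,120,0,0,0,0,0.5,0,180,-20,0,0,0,0.5,0,240,-50,0,0,0,0.5,0,240,-50,0,0,0,0.5,0,240,-50,0,0,0,0.5,0,240,-50,0,0,0,0.5],
)

```text
clock: 23.05
eef_pos: [557.9, -278.1, 317.7]
tool_rot: [-3.138, -0.003, -0.065]
force: [-0.2, 0.3, -0.4]
width: 42.9
gripper_force: 0.0
```

```bash
python3 - <<'E'
from h import *
s=read_state();print(s["clock"],s["eef_pos"],s["force"],s["width"])
t=get_image("top");sc=get_image("scene")
a=cv2.resize(t[85:310,200:460],None,fx=1.5,fy=1.5);b=sc[90:390,110:470]
w=np.zeros((345,760,3),np.uint8);w[:338,:390]=a;w[:300,395:755]=b
cv2.imwrite("pics/c7.png",w[:,:,::-1])
E
```

```text
23.05 [ 557.9022978  -278.06750727  317.69856354] [-0.21566097  0.25604562 -0.35871075] 42.91923313179494
```

View pics/c7.png

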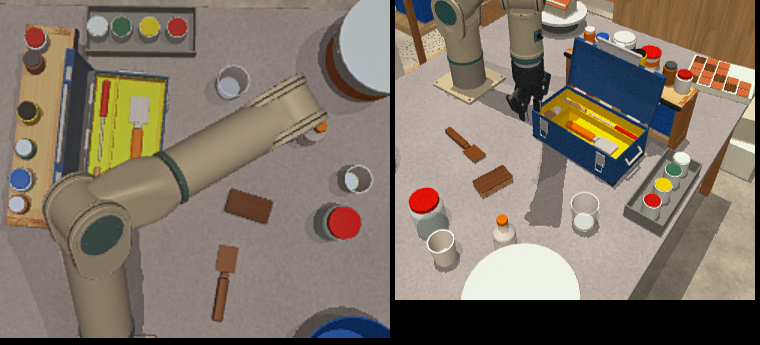

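Image: the knife lies flat in the front bay (top crop (138,125); scene (588,137)), the lid leans open, the bystanders are in place and the arm is clear.

```bash
python3 -c "
from cell import *
print(finish_job())"
```

```text
the job is handed in; nothing more can be done
None
```

The job is handed in at about 23 s of the 72 s allowed: the lid leans open on the rack strip by itself, the orange-handled knife lies flat in the empty front bay, and nothing else looks moved in the last pictures.

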